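# Close up the gear case and hold its access panel down

### The arm

A 6-joint arm with a two-finger parallel gripper is mounted at the origin on a cart in front of the work surface, level with it; the furniture and walls round the work are solid. World frame = base frame: x ahead of the robot, y to its left, z up, the work surface at z = 0. Lengths are in m, angles in degrees, forces in N, time in s.
With the tool pointing down it reaches from about 0.35 to 0.975 m from the base axis. Payload 4.9 kg.
Tool frame: the origin (TCP) lies at the very end of the fingers, on their centre line; the grasp point (between the pads) lies 19 mm behind it (grasp_offset is the distance from the TCP to the grasp point, in m); z points along the fingers, y is the line along which they close (so a half turn about z gives the same grasp; the last joint's range is limited). The gripper opens to 85 mm and grips with 20 to 120 N. Pads are 22 mm wide; open, the fingers measure 114 mm over their backs; the gripper's body (76 mm by 85 mm) begins 54 mm behind the grasp point. The pads swing forward as they close: fully open they stand 13 mm farther back than shut.
Start: joints at [63.255, 3.019, 92.412, -0, 84.569, -6.818], TCP at [0.213, 0.588, 0.231] pointing down, gripper open.
Joint ranges: [-172.51, 172.51], [-57.92, 126.97], [3.15, 148.05], [-58.71, 238.71], [5.1, 150.11], [-179.66, 179.66]. Speed limits (degrees/s): [147.25, 147.25, 180, 180, 180, 180].

### API

Orientations are given as [roll, pitch, yaw] about the fixed x, y, z axes, in that order (R = Rz(yaw) Ry(pitch) Rx(roll)).
In Python, from station import state, capture, camera_params, hand_in, grasp_offset gives the robot as it stands.
- The arm moves only by the tool move_arm, never from a script. Its argument "steps" is one flat list of numbers, 6 for each row, row after row: the shift along the tool's x, y, z scaled (see below), then the turn, a rotation vector about the tool's x, y, z scaled (see below). In form: [x, y, z, rx, ry, rz, x, y, z, rx, ry, rz, ...]. A call has exactly 8 rows; each row is the pose to reach, as a shift and turn from the pose commanded when the call began, along the tool's axes at that moment; what a row does not reach only later rows make up. The controller multiplies each number of a shift by 0.15 m and each number of a turn by pi/2 rad. A row lasts 1/10 s, in which the tool goes at most 50 mm and 8.59 degrees, less where a joint would pass 70% of its speed; a pose out of reach is approached as far as the arm can. A call with a number of a shift or a turn outside -1 to 1 is refused whole. A call with a gripper value outside its range is refused whole. "grip" is the gripper's target within -1 to 1 (fully open at 1, half-way at 0, shut at -1), set as the call begins (left out, the last holds). The fingers move at their own pace and stop on an object; "force" is the grip in N (left out, the last holds). Time passes only in rows, so rows that repeat a pose let the fingers close, or fill a call up. It gives the time, the measured TCP pose, the force, the opening and the grip force at its end, in the units of the state.
- state(): the state, without advancing time (a new reading comes with each control period).
- capture(name): name is "side" or "top"; returns the picture (384x512x3 uint8, red, green, blue); there is no depth.
- camera_params(name): a dict with "camera_matrix" (3x3 intrinsics, pixels), "D" ([k1, k2, p1, p2, k3] as OpenCV has them; the pictures are not rectified), "world_to_cam" (4x4, takes a point from world to camera coordinates). Camera axes: x right, y up, looking along -z (the intrinsics and any distortion apply to the point x, -y, -z); pixel columns grow to the right and rows downward; lengths in m; the calibration is good to about 2 mm. A picture is of the moment at which its call begins. camera_params takes no time and is no camera call.
- hand_in(): hands the job in; it is judged then, once.
The state is a dict: "clock": time; "joints": joint angles; "joint_vel": joint speeds; "joint_torque": joint torques, N m; "eef_pos": TCP position; "tool_rot": TCP orientation; "contact_force": force on the tool from outside, world axes, zero at the start; "moment": the same for the moment, N m; "grip_width": finger opening in m; "grasp_force": force on a finger pad.
Only numpy, scipy, OpenCV 4.12 (cv2) and the standard library are available. Lean on these libraries where they do the work, as an engineer would, in place of code of your own. Each camera call takes 0.05 s, during which the arm holds its last target. There are 200 camera calls.

### The job

Close up the grey gear case on the bench. First set the tapered stopper fully home and upright in the filler neck and let go of it; then turn the wing of the quarter-turn fastener on the access panel until it lines up with the two dark index marks, and last press the sprung panel all the way down against its frame. Finish while still holding the panel pressed down, and leave the other things on the bench where they are.

Things in the scene. Friction and masses are not known exactly. Their poses are not given: they have to be found in the camera images.
- case: Grey metal gear case, 130 (x) x 220 (y) x 60 mm high, fixed to the bench; its place and yaw vary. Origin: centre of its underside, on the bench; z up. On its top, towards its own +y end, stands a short round filler neck; the rest of the top is an aluminium access panel, 122 (x) x 142 (y) x 5 mm, which stands above the case's frame on springs
- neck (a point): centre of the mouth of the filler neck (a dark steel tube, outside 43 mm, bore 32 mm, straight, 32 mm deep), 92 mm above the bench. It lies 78 mm from the case's centre along the case's +y
- stopper: Loose black rubber stopper, 40 to 85 g, 53 mm high, standing upright on the bench on its narrow end, left of the case. Origin: centre of its narrow end (underside); z is its axis, pointing up to the knob. The taper is 21 mm wide at the bottom and 28.6 mm at the height of 28 mm; above it a flange 39 mm wide from 28 to 33 mm, then a round grip knob 26 mm wide from 33 to 53 mm. Fully home, the flange rests on the rim of the neck, so the origin is 28 mm below the neck's mouth
- wing (a point): middle of the bright steel wing (bar grip) of the quarter-turn fastener: bar 10 mm thick, 40 mm long, 22 mm high, standing on a dark disc of 42 mm diameter and 4 mm height on the panel. The point lies on the turning axis (vertical), 14.5 mm above the panel's top face and 11 mm below the top of the wing; the axis is 55 mm from the case's centre along the case's -y. The point's y axis lies along the bar and turns with it; its x axis is across the bar's thickness
- fastener (a joint): angle of the fastener, rad, anticlockwise positive from above; 0 when the bar lies along the case's y axis, in line with two dark marks (4 x 18 mm) on the panel beside the disc, its key then over its slot below. Starts at 0.7 to 1.35; range -0.5 to 1.6 (no stop or click at 0); stays where left (friction 0.1 N m). Over about 0.2 out of line the key strikes the frame: the panel stops after 3 mm
- panel (a joint): how far the access panel is pressed down, m: 0 up on its springs (top face 75 mm above the bench), 0.008 fully down on the frame (top face at 67 mm). It moves straight down without tilting and springs back up; the push needed grows from about 3 N to 10 N at the bottom, where it meets a stop
- press (a point): a clear flat place on the panel's top face, good to press on: 5 mm from the case's centre along the case's +y, 60 mm from the fastener's axis; it moves with the panel
- sanding_block: bystander: brown block 59x99x33 mm, right of the case
- nail_jar: bystander: jar with a lid, 63 mm wide, 76 mm high, left behind the case
- tin_wax: bystander: flat round tin, 71 mm wide, 24 mm high, left in front of the case
Mind the look-alikes: they are no part of the job. Several things have the shape of the stopper; the one meant has the colours described above.

How it is judged (in metres and radians):
On the way, in this order (a step that is already met when the one before it is completed fails the run):
1. the stopper stands home in the filler neck, let go (horizontal distance between stopper and neck below 0.006 m and z of stopper in the frame of neck below -0.025 m and angle between stopper's own z axis and vertical below 0.12 rad and contact force between the fingers and stopper below 0.1 N), for 0.2 s.
2. the fastener's wing is turned into line with the marks (value of joint fastener between -0.25 and 0.25 rad), for 0.2 s.
At the end, for the whole second after the job is handed in: The stopper stands in the neck within 6 mm of its axis, within 3 mm of fully home and upright within 0.12 rad, untouched; the fastener is within 0.25 rad of the marks; the panel is held down at least 6.5 of its 8 mm by the fingers pushing on it (or on its fastener) with more than 4 N (all of step 2 and horizontal distance between stopper and neck below 0.006 m and z of stopper in the frame of neck below -0.025 m and angle between stopper's own z axis and vertical below 0.12 rad and contact force between the arm and stopper below 0.1 N and value of joint panel above 0.0065 m and contact force between the fingers and panel above 4 N); the arm keeps its last pose, push and grip.
It fails at once if a bystander is moved by more than 3 cm (distance of any of sanding_block, nail_jar, tin_wax from where it was at the start of the episode above 0.03 m).
It also fails if it takes over 48 s, if anything falls off the work surface, if the arm or the gripper's body presses on something with over 40 N, if the wrist force passes 120 N, or if a joint passes its speed limit or range.

## Working session

There is one attempt and no reset: what is moved stays moved. The work goes in short steps, Python scripts to look and compute and a tool call to move; the robot and the scene stay as the last step left them, time stands still between calls to the robot, and variables do not carry over. Pictures are saved under pics/ and viewed, at most 10 in all, crops included, and the job is handed in when it is done.

Besides the shell and the picture viewer there is one more tool, called after "Call:" as name(argument=value, ...) on one line, values as JSON. move_arm: Moves the arm, as the interface text tells. Shifts and turns lie within -1 to 1; 1 stands for 0.15 m of shift or pi/2 rad of turn. Its arguments: {"type":"object","properties":{"steps":{"type":"array"},"grip":{"type":"number"},"force":{"type":"number"}},"required":["steps"]}

```bash
mkdir -p pics; python3 - <<'E'
from station import *
import cv2,numpy as np
print(state(),grasp_offset)
for n in("top","side"):
    im=capture(n); np.save(f"pics/{n}0.npy",im); cv2.imwrite(f"pics/{n}0.png",cv2.resize(im[:,:,::-1],(800,600),interpolation=cv2.INTER_CUBIC))
    p=camera_params(n); print(n,p["camera_matrix"],p["D"],p["world_to_cam"])
E
```

```text
{'clock': 0.0, 'joints': array([ 6.32562914e+01,  3.05620275e+00,  9.24917999e+01,  9.94338924e-04,
        8.45681782e+01, -6.81608972e+00]), 'joint_vel': array([ 0.00998993,  0.03303156, -0.04427532,  0.0638426 , -0.08643145,
       -0.0480065 ]), 'joint_torque': array([-2.03845440e-03, -3.93674648e+01, -3.70172167e+01, -1.96420269e-04,
        7.01101148e-03, -1.03190101e-05]), 'eef_pos': array([0.21271418, 0.587032  , 0.23007749]), 'tool_rot': array([-1.79884758e+02, -1.47713370e-02,  1.60072271e+02]), 'contact_force': array([ 0.00702487, -0.13597578,  0.39040815]), 'moment': array([ 0.05575584, -0.02364875,  0.04287141]), 'grasp_force': 0.0, 'grip_width': 0.08548946549800741} 0.0187
top [[481.13605559   0.         264.67421942]
 [  0.         481.13605559 191.97544555]
 [  0.           0.           1.        ]] [0.01882555 0.         0.         0.         0.        ] [[-2.95092329e-02 -9.99563535e-01  1.39472219e-03  2.21151939e-01]
 [ 9.97935575e-01 -2.93814876e-02  5.71079424e-02 -4.67315107e-01]
 [-5.70420377e-02  3.07705446e-03  9.98367036e-01 -1.48435438e+00]
 [ 0.00000000e+00  0.00000000e+00  0.00000000e+00  1.00000000e+00]]
side [[450.60518243   0.         244.50957543]
 [  0.         450.60518243 183.7140374 ]
 [  0.           0.           1.        ]] [-0.12724158  0.          0.          0.          0.        ] [[-0.99971348  0.01282619  0.02021031  0.48823713]
 [ 0.00889945 -0.58463592  0.81124697  0.03334327]
 [ 0.02222088  0.81119439  0.58435426 -1.50176396]
 [ 0.          0.          0.          1.        ]]
```

View pics/top0.png

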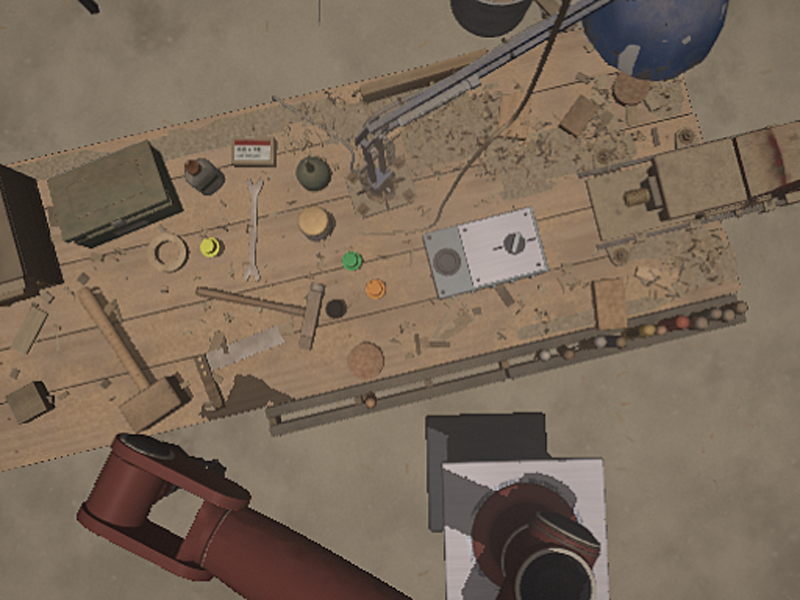

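View pics/side0.png

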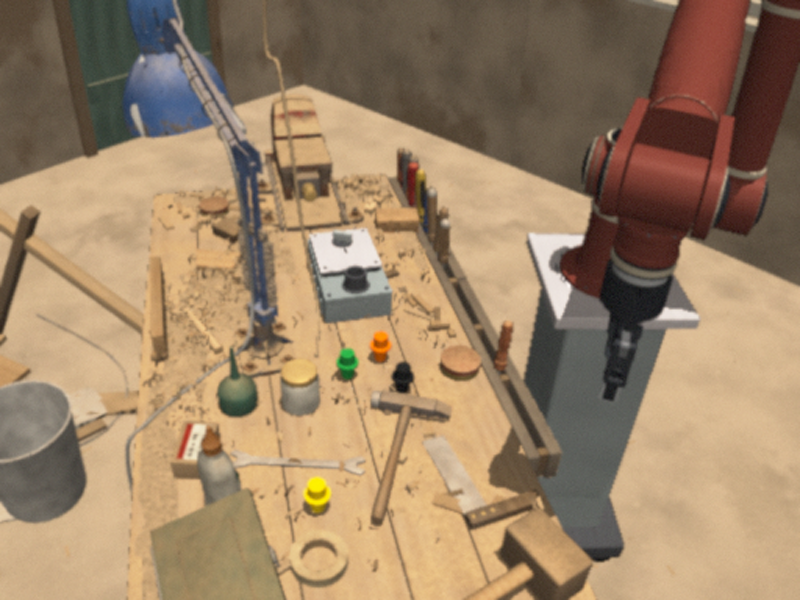

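Top view (800×600): black stopper at about (336,308), case with neck at (447,262) and wing at (514,243). The side view agrees, with the stopper at (402,376). Next I segment these and cast rays.

```bash
cat > h.py <<'E'
import cv2,numpy as np
from station import *
def ray(n,u,v):
    p=camera_params(n);K=p["camera_matrix"];D=np.array(p["D"]);T=p["world_to_cam"]
    x,y=cv2.undistortPoints(np.array([[[u,v]]],float),K,D)[0,0]
    R=T[:3,:3];return -R.T@T[:3,3],R.T@np.array([x,-y,-1.])
def onz(n,u,v,z):
    c,d=ray(n,u,v);return c+d*(z-c[2])/d[2]
def two(a,b):
    (c1,d1),(c2,d2)=ray("top",*a),ray("side",*b)
    s=np.linalg.lstsq(np.c_[d1,-d2],c2-c1,rcond=None)[0]
    p,q=c1+s[0]*d1,c2+s[1]*d2;return (p+q)/2,np.linalg.norm(p-q)
def proj(n,P):
    p=camera_params(n);T=p["world_to_cam"];q=T[:3,:3]@np.array(P)+T[:3,3]
    return cv2.projectPoints(np.array([[q[0],-q[1],-q[2]]]),np.zeros(3),np.zeros(3),p["camera_matrix"],np.array(p["D"]))[0].ravel()
def blobs(im,mask,box,amin=15):
    x0,y0,x1,y1=box;m=np.zeros(mask.shape,np.uint8);m[y0:y1,x0:x1]=mask[y0:y1,x0:x1]
    n,l,s,c=cv2.connectedComponentsWithStats(m)
    return [(s[i,4],c[i].round(1),s[i,:4],(l==i)) for i in range(1,n) if s[i,4]>=amin]
E
python3 - <<'E'
from h import *
t=np.load("pics/top0.npy");s=np.load("pics/side0.npy")
ht=t.max(2);hs=s.max(2)
for n,m,b in(("top",ht<60,(205,185,225,210)),("side",hs<60,(245,225,270,255)),("top",ht<95,(270,150,300,185)),("side",hs<70,(215,165,240,190))):
    im=t if n=="top" else s
    for a,c,bb,_ in blobs(im,m.astype(np.uint8),b): print(n,a,c,bb)
def up(im,x0,y0,x1,y1,f): return cv2.resize(im[y0:y1,x0:x1,::-1],None,fx=f,fy=f,interpolation=cv2.INTER_CUBIC)
a=up(t,200,125,360,205,5);b=up(s,190,140,290,260,4)
c=np.zeros((600,800,3),np.uint8);c[:400]=a;cv2.imwrite("pics/c1.png",c[:400]);cv2.imwrite("pics/c2.png",b)
E
```

```text
top 95 [214.4 197.3] [209 192  12  11]
side 155 [257.3 241.4] [252 233  12  18]
top 79 [287.7 168.1] [279 160  16  16]
side 147 [227. 179.] [220 172  14  14]
```

View pics/c1.png

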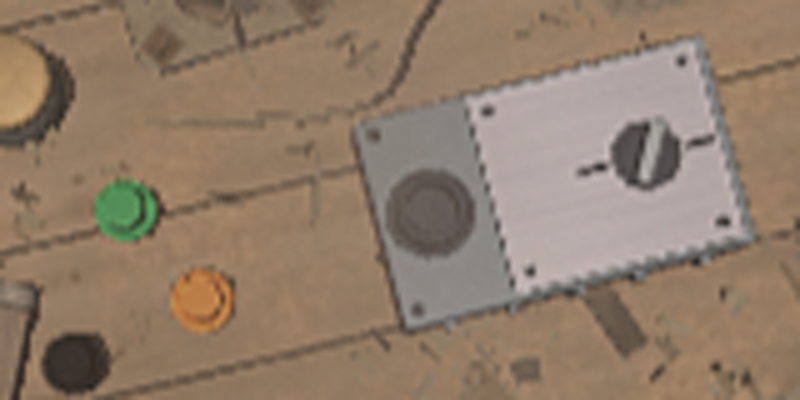

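View pics/c2.png

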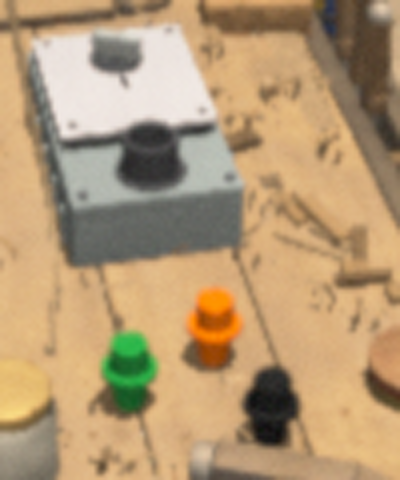

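```bash
cat > m.py <<'E'
from h import *
t=np.load("pics/top0.npy");s=np.load("pics/side0.npy")
r=lambda x:np.round(x,4)
hsv=cv2.cvtColor(t,cv2.COLOR_RGB2HSV);ht=t.max(2)
# panel
m=((hsv[...,2]>165)&(hsv[...,1]<45)).astype(np.uint8)
a,c,bb,k=max(blobs(t,m,(270,125,360,200)),key=lambda b:b[0])
cn=max(cv2.findContours(k.astype(np.uint8),0,1)[0],key=cv2.contourArea)
box=cv2.boxPoints(cv2.minAreaRect(cn));P=[onz("top",u,v,.075) for u,v in box]
print("panel",a,r(np.mean(P,0)),[r(P[i+1]-P[i]) for i in range(3)],[np.linalg.norm(P[i+1]-P[i]).round(4) for i in range(3)])
for i in range(2):
    d=P[i+1]-P[i];print("edge deg",np.degrees(np.arctan2(d[1],d[0])))
# case outline (saturation low)
m=((hsv[...,1]<60)&(ht>90)).astype(np.uint8)
# wing
x0,y0,x1,y1=320,147,338,165
sub=t[y0:y1,x0:x1].max(2);print(sub)
# neck
m=((ht<110)).astype(np.uint8)
for a,c,bb,k in blobs(t,m,(274,152,300,182)):
    print("neckblob",a,c,bb,cv2.fitEllipse(max(cv2.findContours(k.astype(np.uint8),0,1)[0],key=cv2.contourArea)) if a>30 else"", r(onz("top",*c,.092)))
print(t[155:180,276:298].max(2))
print("stopper top@.043",r(onz("top",214.4,197.3,.042)),two((214.4,197.3),(257.3,241.4)))
E
python3 m.py
```

```text
panel 1599 [0.5663 0.037  0.075 ] [array([ 0.0313, -0.1373,  0.    ]), array([-0.1176, -0.0254,  0.    ]), array([-0.0311,  0.1367,  0.    ])] [np.float64(0.1409), np.float64(0.1203), np.float64(0.1402)]
edge deg -77.14401048511988
edge deg -167.7923392311548
[[181 182 183 180 180 182 181 180 181 180 182 182 182 180 178 177 177 176]
 [183 183 182 181 183 183 186 189 174 168 171 150 155 177 178 179 178 176]
 [182 180 181 183 189 158 144 144 123 109 152 139 139 154 179 182 179 179]
 [183 181 184 189 169 108  79  77  73  57 150 161 150 120 176 183 179 177]
 [181 180 186 163 113  81  81  82  77  83 158 165 132  89 145 181 181 179]
 [183 186 195 121  81  82  85  86  68 125 163 167 109  75  96 129 178 188]
 [185 191 154  91  81  83  87  85  57 149 164 161  96  77  78  74 158 138]
 [182 191 108  78  84  85  88  81  65 161 166 157  93  79  81  75 166 125]
 [181 191 117  81  84  86  88  76  86 166 170 135  90  82  82  73 155 169]
 [189 198 121  83  85  88  86  67 120 167 168 109  82  83  83  74 155 180]
 [137 156 125  85  83  89  87  56 147 168 163  98  80  84  83  75 176 182]
 [ 50 124 168 1
[... 2424 characters left out ...]
2
  141 140 139 138]
 [ 91 127 144 125 118 101  97  94  87  88  87  90  92  92  91 104 128 141
  138 139 139 139]
 [ 94 123 143 143 137 127 119  99  93  94  95  97  94  94 116 129 140 140
  140 139 139 138]
 [ 94 108 141 141 142 144 139 127 124 109 123 124 123 124 141 142 141 140
  139 139 137 138]
 [102  88 137 142 139 142 141 141 145 133 144 144 143 144 141 140 141 139
  138 138 138 138]
 [136  84 132 143 142 140 139 141 140 142 142 141 139 141 140 140 141 138
  138 138 138 136]
 [156  95 122 142 141 140 140 141 141 140 142 139 140 139 140 140 140 138
  138 140 139 138]]
stopper top@.043 [0.4602 0.3611 0.042 ] (array([0.46045354, 0.36253029, 0.02841597]), np.float64(0.0009091780156794642))
```

```bash
cat >> h.py <<'E'
def go(x,y,z,yaw,p=None,cy=None):
    s=state();p=s["eef_pos"] if p is None else p;cy=s["tool_rot"][2] if cy is None else cy
    from scipy.spatial.transform import Rotation as Ro
    R=Ro.from_euler("xyz",[180,0,cy],degrees=True).as_matrix()
    d=R.T@(np.array([x,y,z])-p)/.15;t=-((yaw-cy+180)%360-180)/90
    print("shift",d.round(3),"rz",round(t,3))
E
python3 - <<'E'
from h import *
print("neck top",onz("top",286,166.5,.092),"side",onz("side",227.1,173.9,.092), two((286,166.5),(227.1,173.9)))
print("disc",onz("top",328.7,155.2,.079),"wing a,b",onz("top",331,149.5,.101),onz("top",328.5,160.5,.101))
go(.46,.362,.15,80)
E
```

```text
neck top [0.54270159 0.14225947 0.092     ] side [0.54308118 0.14379938 0.092     ] (array([0.54296991, 0.14219515, 0.09087409]), np.float64(0.00028975809877396057))
disc [0.57425127 0.01302258 0.079     ] wing a,b [0.58805199 0.00870013 0.101     ] [0.55574198 0.01724708 0.101     ]
shift [-2.061 -0.849  0.535] rz 0.89
```

Call:
move_arm(steps=[-1, -0.4, 0, 0, 0, 0, -1, -0.4, 0, 0, 0, 0, -1, -0.4, 0, 0, 0, 0, -1, -0.4, 0, 0, 0, 0, -1, -0.4, 0, 0, 0, 0, -1, -0.4, 0, 0, 0, 0, -1, -0.4, 0, 0, 0, 0, -1, -0.4, 0, 0, 0, 0], grip=0.25, force=40)

```text
clock: 0.9
eef_pos: [0.3325, 0.4809, 0.2312]
tool_rot: [-180.0, -0.0, 160.2]
contact_force: [-0.4, 0.2, 1.2]
grip_width: 0.0536
grasp_force: 0.0
```

Call:
move_arm(steps=[-1, -0.45, 0, 0, 0, 0.89, -1, -0.45, 0, 0, 0, 0.89, -1, -0.45, 0, 0, 0, 0.89, -1, -0.45, 0, 0, 0, 0.89, -1, -0.45, 0, 0, 0, 0.89, -1, -0.45, 0, 0, 0, 0.89, -1, -0.45, 0, 0, 0, 0.89, -1, -0.45, 0, 0, 0, 0.89])

```text
clock: 1.7
eef_pos: [0.4511, 0.3663, 0.2312]
tool_rot: [-180.0, -0.0, 91.0]
contact_force: [0.1, 0.1, 0.1]
grip_width: 0.0535
grasp_force: 0.0
```

```bash
python3 -c "
from h import *
s=state();print(s['eef_pos'],s['tool_rot'],s['grip_width'],s['clock'])
go(.46,.362,.08,80)"
```

```text
[0.45107322 0.36626456 0.23124996] [-1.79988882e+02 -5.45372100e-03  9.10417223e+01] 0.05345656646255012 1.7
shift [-0.03   0.059  1.008] rz 0.123
```

Call:
move_arm(steps=[-0.03, 0.06, 0.3, 0, 0, 0.12, -0.03, 0.06, 0.6, 0, 0, 0.12, -0.03, 0.06, 0.9, 0, 0, 0.12, -0.03, 0.06, 0.97, 0, 0, 0.12, -0.03, 0.06, 0.97, 0, 0, 0.12, -0.03, 0.06, 0.97, 0, 0, 0.12, -0.03, 0.06, 0.97, 0, 0, 0.12, -0.03, 0.06, 0.97, 0, 0, 0.12])

```text
clock: 2.5
eef_pos: [0.4622, 0.3622, 0.0887]
tool_rot: [179.8, -0.2, 80.5]
contact_force: [0.0, -0.6, 0.5]
grip_width: 0.0534
grasp_force: 0.0
```

```bash
python3 -c "
from h import *
s=capture('side');t=capture('top')
a=cv2.resize(s[190:270,210:310,::-1],(500,400),interpolation=2);b=cv2.resize(t[160:230,180:250,::-1],(400,400),interpolation=2)
cv2.imwrite('pics/g1.png',cv2.resize(np.hstack([a,b]),(800,355)))
go(.46,.362,.036,80)"
```

```text
shift [ 0.    -0.011  0.344] rz 0.006
```

View pics/g1.png

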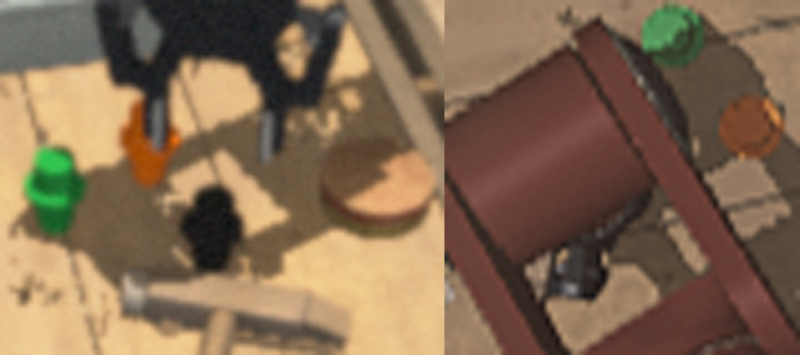

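The side view shows the fingers (x≈155 and 268) centred over the black stopper (x≈212), with the hammer clear. Going down to grip.

Call:
move_arm(steps=[0, -0.01, 0.15, 0, 0, 0, 0, -0.01, 0.3, 0, 0, 0, 0, -0.01, 0.345, 0, 0, 0, 0, -0.01, 0.345, 0, 0, 0, 0, -0.01, 0.345, 0, 0, 0, 0, -0.01, 0.345, 0, 0, 0, 0, -0.01, 0.345, 0, 0, 0, 0, -0.01, 0.345, 0, 0, 0])

```text
clock: 3.4
eef_pos: [0.4597, 0.3617, 0.0349]
tool_rot: [179.9, -0.1, 80.5]
contact_force: [-0.5, 0.1, 0.6]
grip_width: 0.0535
grasp_force: 0.0
```

Call:
move_arm(steps=[0, 0, 0, 0, 0, 0, 0, 0, 0, 0, 0, 0, 0, 0, 0, 0, 0, 0, 0, 0, 0, 0, 0, 0, 0, 0, 0, 0, 0, 0, 0, 0, 0, 0, 0, 0, 0, 0, 0, 0, 0, 0, 0, 0, 0, 0, 0, 0], grip=-1, force=30)

```text
clock: 4.2
eef_pos: [0.4594, 0.3615, 0.0343]
tool_rot: [180.0, -0.0, 80.5]
contact_force: [-0.7, -0.8, 4.0]
grip_width: 0.0243
grasp_force: 29.5
```

Call:
move_arm(steps=[0, 0, -0.2, 0, 0, 0, 0, 0, -0.4, 0, 0, 0, 0, 0, -0.6, 0, 0, 0, 0, 0, -0.8, 0, 0, 0, 0, 0, -0.8, 0, 0, 0, 0, 0, -0.8, 0, 0, 0, 0, 0, -0.8, 0, 0, 0, 0, 0, -0.8, 0, 0, 0])

```text
clock: 5.0
eef_pos: [0.4581, 0.3607, 0.1516]
tool_rot: [-179.8, 0.1, 80.5]
contact_force: [-1.1, 0.7, -1.1]
grip_width: 0.0242
grasp_force: 29.7
```

```bash
python3 -c "
from h import *
go(.5425,.143,.155,80)"
```

```text
shift [-1.339  0.794 -0.023] rz 0.006
```

Call:
move_arm(steps=[-0.25, 0.15, -0.02, 0, 0, 0, -0.5, 0.3, -0.02, 0, 0, 0, -0.75, 0.45, -0.02, 0, 0, 0, -1, 0.6, -0.02, 0, 0, 0, -1, 0.79, -0.02, 0, 0, 0, -1, 0.79, -0.02, 0, 0, 0, -1, 0.79, -0.02, 0, 0, 0, -1, 0.79, -0.02, 0, 0, 0])

```text
clock: 5.8
eef_pos: [0.5503, 0.1943, 0.156]
tool_rot: [-179.9, 0.0, 80.6]
contact_force: [-0.5, -0.0, -0.3]
grip_width: 0.024
grasp_force: 29.8
```

Call:
move_arm(steps=[-0.17, 0, 0, 0, 0, 0, -0.34, 0, 0, 0, 0, 0, -0.34, 0, 0, 0, 0, 0, -0.34, 0, 0, 0, 0, 0, -0.34, 0, 0, 0, 0, 0, -0.34, 0, 0, 0, 0, 0, -0.34, 0, 0, 0, 0, 0, -0.34, 0, 0, 0, 0, 0])

```text
clock: 6.6
eef_pos: [0.543, 0.1441, 0.157]
tool_rot: [-180.0, -0.0, 80.6]
contact_force: [-0.4, 0.4, -0.9]
grip_width: 0.0243
grasp_force: 29.8
```

```bash
python3 -c "
from h import *
s=capture('side');t=capture('top')
a=cv2.resize(s[110:210,180:280,::-1],(400,400),interpolation=2);b=cv2.resize(t[110:210,250:350,::-1],(400,400),interpolation=2)
cv2.imwrite('pics/n1.png',np.hstack([a,b]))
go(.5425,.143,.1,80);print(state()['eef_pos'],state()['tool_rot'])"
```

```text
shift [-0.006 -0.002  0.38 ] rz 0.006
[0.54299063 0.14386621 0.15701933] [-1.79994951e+02 -6.16432883e-04  8.05365169e+01]
```

View pics/n1.png

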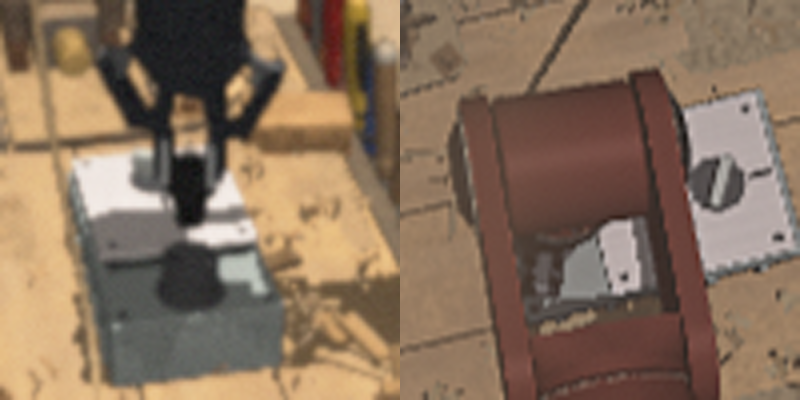

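The side crop shows the stopper upright in the fingers (x≈190), directly over the neck (x≈191). I'll lower it in.

Call:
move_arm(steps=[-0.005, 0, 0.05, 0, 0, 0, -0.005, 0, 0.1, 0, 0, 0, -0.005, 0, 0.15, 0, 0, 0, -0.005, 0, 0.2, 0, 0, 0, -0.005, 0, 0.25, 0, 0, 0, -0.005, 0, 0.28, 0, 0, 0, -0.005, 0, 0.3, 0, 0, 0, -0.005, 0, 0.3, 0, 0, 0])

```text
clock: 7.5
eef_pos: [0.5426, 0.1428, 0.1115]
tool_rot: [-180.0, 0.0, 80.5]
contact_force: [0.2, -1.3, -0.2]
grip_width: 0.024
grasp_force: 29.8
```

Call:
move_arm(steps=[0, 0, 0.02, 0, 0, 0, 0, 0, 0.04, 0, 0, 0, 0, 0, 0.06, 0, 0, 0, 0, 0, 0.08, 0, 0, 0, 0, 0, 0.09, 0, 0, 0, 0, 0, 0.09, 0, 0, 0, 0, 0, 0.09, 0, 0, 0, 0, 0, 0.09, 0, 0, 0])

```text
clock: 8.3
eef_pos: [0.5429, 0.1428, 0.0987]
tool_rot: [180.0, 0.0, 80.5]
contact_force: [-0.1, -0.9, 0.8]
grip_width: 0.0237
grasp_force: 30.0
```

Call:
move_arm(steps=[0, 0, 0.005, 0, 0, 0, 0, 0, 0.01, 0, 0, 0, 0, 0, 0.015, 0, 0, 0, 0, 0, 0.015, 0, 0, 0, 0, 0, 0.015, 0, 0, 0, 0, 0, 0.015, 0, 0, 0, 0, 0, 0.015, 0, 0, 0, 0, 0, 0.015, 0, 0, 0])

```text
clock: 9.1
eef_pos: [0.5432, 0.1428, 0.0983]
tool_rot: [180.0, 0.0, 80.5]
contact_force: [-4.1, -0.8, 10.3]
grip_width: 0.0244
grasp_force: 30.8
```

Call:
move_arm(steps=[0, 0, 0, 0, 0, 0, 0, 0, 0, 0, 0, 0, 0, 0, 0, 0, 0, 0, 0, 0, 0, 0, 0, 0, 0, 0, 0, 0, 0, 0, 0, 0, 0, 0, 0, 0, 0, 0, 0, 0, 0, 0, 0, 0, 0, 0, 0, 0], grip=0.1)

```text
clock: 9.9
eef_pos: [0.5429, 0.1429, 0.0963]
tool_rot: [180.0, -0.0, 80.5]
contact_force: [0.9, -0.4, 0.1]
grip_width: 0.0469
grasp_force: 0.0
```

Call:
move_arm(steps=[0, 0, -0.1, 0, 0, 0, 0, 0, -0.3, 0, 0, 0, 0, 0, -0.5, 0, 0, 0, 0, 0, -0.5, 0, 0, 0, 0, 0, -0.5, 0, 0, 0, 0, 0, -0.5, 0, 0, 0, 0, 0, -0.5, 0, 0, 0, 0, 0, -0.5, 0, 0, 0])

```text
clock: 10.7
eef_pos: [0.5421, 0.1428, 0.17]
tool_rot: [-179.9, 0.0, 80.5]
contact_force: [0.7, -0.5, -0.3]
grip_width: 0.047
grasp_force: 0.0
```

```bash
python3 -c "
from h import *
go(.573,.013,.15,165)
s=capture('side')
cv2.imwrite('pics/n2.png',cv2.resize(s[130:220,180:280,::-1],(500,450),interpolation=2))
"
```

```text
shift [-0.82   0.346  0.133] rz -0.939
```

View pics/n2.png

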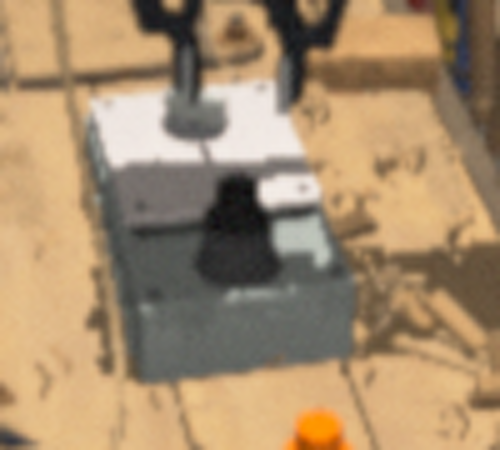

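The stopper is upright and home in the neck (knob at about (235,195)) and released. Moving to the wing.

Call:
move_arm(steps=[-0.82, 0.35, 0.05, 0, 0, -0.94, -0.82, 0.35, 0.05, 0, 0, -0.94, -0.82, 0.35, 0.05, 0, 0, -0.94, -0.82, 0.35, 0.05, 0, 0, -0.94, -0.82, 0.35, 0.05, 0, 0, -0.94, -0.82, 0.35, 0.05, 0, 0, -0.94, -0.82, 0.35, 0.05, 0, 0, -0.94, -0.82, 0.35, 0.05, 0, 0, -0.94])

```text
clock: 11.55
eef_pos: [0.5741, 0.0128, 0.1632]
tool_rot: [-180.0, -0.1, 148.3]
contact_force: [0.8, -0.3, -0.1]
grip_width: 0.047
grasp_force: 0.0
```

```bash
python3 -c "
from h import *
go(.573,.0135,.115,165)"
```

```text
shift [ 0.009 -0.     0.321] rz -0.185
```

Call:
move_arm(steps=[0.01, 0, 0, 0, 0, -0.185, 0.01, 0, 0.1, 0, 0, -0.185, 0.01, 0, 0.2, 0, 0, -0.185, 0.01, 0, 0.32, 0, 0, -0.185, 0.01, 0, 0.32, 0, 0, -0.185, 0.01, 0, 0.32, 0, 0, -0.185, 0.01, 0, 0.32, 0, 0, -0.185, 0.01, 0, 0.32, 0, 0, -0.185])

```text
clock: 12.35
eef_pos: [0.5738, 0.0136, 0.1169]
tool_rot: [180.0, 0.1, 164.6]
contact_force: [0.8, 0.9, 0.6]
grip_width: 0.0473
grasp_force: 0.0
```

```bash
python3 -c "
from h import *
go(.573,.0135,.084,165)
s=capture('side');t=capture('top')
a=cv2.resize(s[100:180,180:280,::-1],(500,400),interpolation=2);b=cv2.resize(t[120:200,270:350,::-1],(300,300),interpolation=2)
c=np.zeros((400,800,3),np.uint8);c[:,:500]=a;c[:300,500:]=b;cv2.imwrite('pics/w1.png',c)"
```

```text
shift [ 0.005 -0.002  0.22 ] rz -0.004
```

View pics/w1.png

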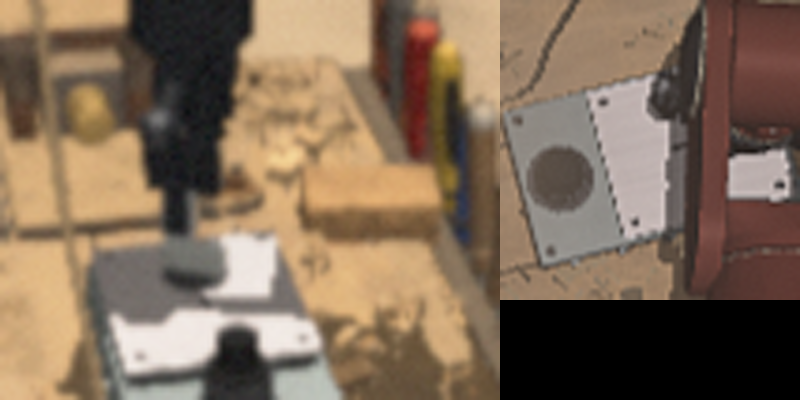

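The fingers stand over the wing (wing about (195,260), near finger x≈178). I'll check the centring numerically before going down.

```bash
python3 -c "
from h import *
f=lambda p:((proj('side',p)-[180,100])*5).round(1)
print(f((.573,.0135,.09)),f((.573,.0135,.079)),f((.5738,.0136,.117)),f((.5738+.0065,.0136+.025,.117)))"
```

```text
[192.1 255.1] [192.3 269.8] [190.3 218.4] [178.3 239. ]
```

Call:
move_arm(steps=[0, 0, 0.05, 0, 0, 0, 0, 0, 0.1, 0, 0, 0, 0, 0, 0.15, 0, 0, 0, 0, 0, 0.2, 0, 0, 0, 0, 0, 0.21, 0, 0, 0, 0, 0, 0.21, 0, 0, 0, 0, 0, 0.21, 0, 0, 0, 0, 0, 0.21, 0, 0, 0])

```text
clock: 13.25
eef_pos: [0.5735, 0.0137, 0.0848]
tool_rot: [180.0, 0.1, 164.6]
contact_force: [0.2, 0.5, 0.8]
grip_width: 0.0473
grasp_force: 0.0
```

Call:
move_arm(steps=[0, 0, 0, 0, 0, 0, 0, 0, 0, 0, 0, 0, 0, 0, 0, 0, 0, 0, 0, 0, 0, 0, 0, 0, 0, 0, 0, 0, 0, 0, 0, 0, 0, 0, 0, 0, 0, 0, 0, 0, 0, 0, 0, 0, 0, 0, 0, 0], grip=-1, force=30)

```text
clock: 14.05
eef_pos: [0.5727, 0.0114, 0.0847]
tool_rot: [-179.7, -0.0, 164.6]
contact_force: [-3.2, -7.5, 1.8]
grip_width: 0.0095
grasp_force: 34.4
```

Call:
move_arm(steps=[0, -0.012, 0, 0, 0, 0.08, 0, -0.012, 0, 0, 0, 0.17, 0, -0.012, 0, 0, 0, 0.26, 0, -0.012, 0, 0, 0, 0.35, 0, -0.012, 0, 0, 0, 0.43, 0, -0.012, 0, 0, 0, 0.52, 0, -0.012, 0, 0, 0, 0.6, 0, -0.012, 0, 0, 0, 0.66])

```text
clock: 14.85
eef_pos: [0.5727, 0.0112, 0.0848]
tool_rot: [-180.0, 0.1, 105.0]
contact_force: [-0.5, -3.5, 0.7]
grip_width: 0.009
grasp_force: 34.3
```

```bash
python3 -c "
from h import *
go(.572,.012,.084,102.7)"
```

```text
shift [ 0.006 -0.003  0.005] rz 0.026
```

Call:
move_arm(steps=[0, 0, 0, 0, 0, 0.026, 0, 0, 0, 0, 0, 0.026, 0, 0, 0, 0, 0, 0.026, 0, 0, 0, 0, 0, 0.026, 0, 0, 0, 0, 0, 0.026, 0, 0, 0, 0, 0, 0.026, 0, 0, 0, 0, 0, 0.026, 0, 0, 0, 0, 0, 0.026])

```text
clock: 15.65
eef_pos: [0.5728, 0.0112, 0.0846]
tool_rot: [-180.0, 0.1, 102.9]
contact_force: [-1.4, -5.4, 2.4]
grip_width: 0.0091
grasp_force: 34.5
```

Call:
move_arm(steps=[0, 0, 0, 0, 0, 0, 0, 0, 0, 0, 0, 0, 0, 0, 0, 0, 0, 0, 0, 0, 0, 0, 0, 0, 0, 0, 0, 0, 0, 0, 0, 0, 0, 0, 0, 0, 0, 0, 0, 0, 0, 0, 0, 0, 0, 0, 0, 0], grip=-0.2)

```text
clock: 16.45
eef_pos: [0.5727, 0.012, 0.0843]
tool_rot: [180.0, -0.0, 102.9]
contact_force: [-0.4, 0.2, 0.3]
grip_width: 0.0344
grasp_force: 0.0
```

Call:
move_arm(steps=[0, 0, -0.15, 0, 0, 0, 0, 0, -0.3, 0, 0, 0, 0, 0, -0.4, 0, 0, 0, 0, 0, -0.4, 0, 0, 0, 0, 0, -0.4, 0, 0, 0, 0, 0, -0.4, 0, 0, 0, 0, 0, -0.4, 0, 0, 0, 0, 0, -0.4, 0, 0, 0])

```text
clock: 17.25
eef_pos: [0.572, 0.012, 0.1432]
tool_rot: [-179.9, -0.0, 102.9]
contact_force: [0.7, -0.6, 0.4]
grip_width: 0.0342
grasp_force: 0.0
```

```bash
python3 -c "
from h import *
# press point: wing + 60 mm along case +y
a=np.radians(102.7);print(.572+.06*np.cos(a),.012+.06*np.sin(a))
go(.572+.06*np.cos(a),.012+.06*np.sin(a),.085,102.7)"
```

```text
0.5588092277388297 0.07053207263675139
shift [0.4   0.001 0.388] rz 0.002
```

Call:
move_arm(steps=[0.2, 0, 0, 0, 0, 0, 0.4, 0, 0, 0, 0, 0, 0.4, 0, 0.1, 0, 0, 0, 0.4, 0, 0.2, 0, 0, 0, 0.4, 0, 0.25, 0, 0, 0, 0.4, 0, 0.25, 0, 0, 0, 0.4, 0, 0.25, 0, 0, 0, 0.4, 0, 0.25, 0, 0, 0], grip=-1)

```text
clock: 18.05
eef_pos: [0.5598, 0.07, 0.1074]
tool_rot: [179.9, 0.0, 102.9]
contact_force: [-0.1, -0.5, -0.6]
grip_width: -0.0002
grasp_force: 0.0
```

```bash
python3 -c "
from h import *
go(.5588,.0705,.085,102.7)
s=capture('side');t=capture('top')
a=cv2.resize(s[110:200,190:290,::-1],(444,400),interpolation=2);b=cv2.resize(t[125:205,265:345,::-1],(350,350),interpolation=2)
c=np.zeros((400,794,3),np.uint8);c[:,:444]=a;c[:350,444:]=b;cv2.imwrite('pics/p1.png',c)"
```

```text
shift [ 0.005 -0.006  0.149] rz 0.002
```

View pics/p1.png

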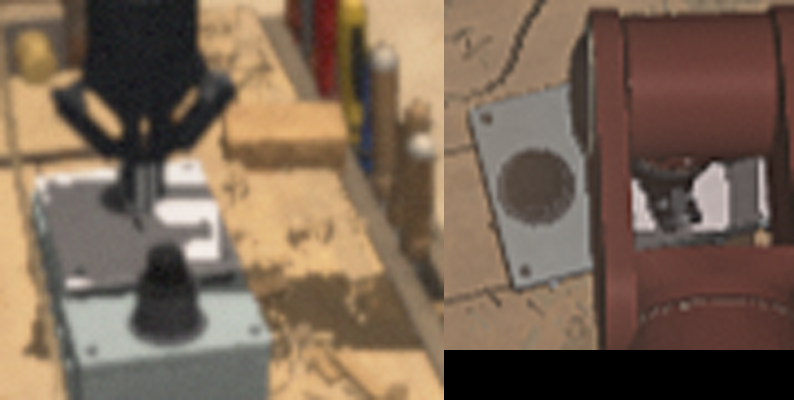

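The side view shows the stopper seated (163,285) and the closed fingers above the clear part of the panel (145,205). Pressing now.

Call:
move_arm(steps=[0, 0, 0.05, 0, 0, 0, 0, 0, 0.1, 0, 0, 0, 0, 0, 0.15, 0, 0, 0, 0, 0, 0.18, 0, 0, 0, 0, 0, 0.21, 0, 0, 0, 0, 0, 0.22, 0, 0, 0, 0, 0, 0.22, 0, 0, 0, 0, 0, 0.22, 0, 0, 0])

```text
clock: 18.95
eef_pos: [0.5593, 0.0705, 0.0742]
tool_rot: [-180.0, 0.0, 102.9]
contact_force: [-2.3, 1.2, 2.3]
grip_width: -0.0001
grasp_force: 1.5
```

Call:
move_arm(steps=[0, 0, 0.01, 0, 0, 0, 0, 0, 0.02, 0, 0, 0, 0, 0, 0.03, 0, 0, 0, 0, 0, 0.04, 0, 0, 0, 0, 0, 0.04, 0, 0, 0, 0, 0, 0.04, 0, 0, 0, 0, 0, 0.04, 0, 0, 0, 0, 0, 0.04, 0, 0, 0])

```text
clock: 19.75
eef_pos: [0.5595, 0.0705, 0.0688]
tool_rot: [180.0, 0.0, 102.9]
contact_force: [-4.7, -0.3, 7.8]
grip_width: -0.0001
grasp_force: 4.0
```

Call:
move_arm(steps=[0, 0, 0.01, 0, 0, 0, 0, 0, 0.015, 0, 0, 0, 0, 0, 0.02, 0, 0, 0, 0, 0, 0.025, 0, 0, 0, 0, 0, 0.025, 0, 0, 0, 0, 0, 0.025, 0, 0, 0, 0, 0, 0.025, 0, 0, 0, 0, 0, 0.025, 0, 0, 0])

```text
clock: 20.55
eef_pos: [0.5596, 0.0705, 0.0669]
tool_rot: [-180.0, 0.0, 102.9]
contact_force: [-10.6, -0.1, 17.8]
grip_width: 0.0002
grasp_force: 8.8
```

```bash
python3 -c "
from station import *
print(hand_in())"
```

```text
the job is handed in; nothing more can be done
None
```

I handed the job in at about 20.6 s of the 48 s limit: the stopper is home in the neck and released, the wing is in line with the marks, and the panel is held fully down at about 18 N. The interface gave no verdict.

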